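# Close the sloping tablet dispenser with its slide-in lid

### The job

The washing-tablet dispenser stands open: take the larger of the two loose lids, thread its nose into the sloping channel on top of the dispenser from the low end, and slide it up until its rib has been forced over the ridge at the mouth and the lid sits fully home, latched. Do not ram the lid against the dispenser, leave the smaller lid and everything else where they are, and let go.

Things in the scene. Friction and masses are not known exactly. Their poses are not given: they have to be found in the camera images.
- lid_grip (a point): Centre of the grip fin of the larger lid (loose, white, about 90 g). Axes: x to the nose (goes in first), y across, z out of its top. Lid 120 long, 84 wide, 9 thick. The fin stands across it: 12 thick (x), 44 wide (y), 26 high. This point is 22 above the underside; nose edge 75 ahead, tail edge 45 behind, so the fin is nearer the tail. Starts flat on the table, nose away from the robot within 35 degrees.
- lid_nose (a point): Middle of the nose (front) edge of the larger lid, half its thickness up (4.5 above the underside); 75 ahead of and 17.5 below lid_grip in the lid's axes.
- lid_rib (a point): Middle of the round cross rib (radius 3.5, 40 wide) under the tail of the larger lid, 38 behind lid_grip and 3.5 above the underside. Elsewhere the lid is a 4 thick plate on two runners 10 wide and 5 deep along its side edges, hollow between; the rib reaches down level with the runners.
- channel: Lid channel of the white dispenser (fixed to the table). Origin at its mouth (low end), midway across, level with the ledges the lid's runners slide on, 95 above the table. x runs up the channel, 30 degrees above level, away from the robot within 23 degrees; z square to it, upwards. From x = 0 on, side walls 87 apart and lips reaching in to y = +-37, undersides at z = 11.5, hold the lid: 2.5 play above it, 1.5 at each side.
- porch (a point): Low end of the open porch before the channel's mouth, midway across, level with the ledges, 40 before the mouth (axes as the channel). Here the two ledges (12.5 wide, at y = +-31 to +-43.5) are free from above, between flared cheeks whose tops are 9 above the ledges. The lips flare upwards over the last 13 before the mouth. Let go before it is latched, the lid may slide back down.
- stop (a point): Foot of the rigid end stop at the channel's upper end, midway across, level with the ledges, 126 from the mouth (axes as the channel). The nose of the lid meets it: latched home, lid_nose lies 0 to 2 short of it and 4.5 to 7 above the ledges.
- ridge (a joint): Sprung ridge at the middle of the mouth (30 wide): a ramp rising 28 degrees up the channel to a crest at channel x = 8, 3.5 above the ledges, steep behind. Value: how far it is pressed down, 0 to 0.005 m; preload 3.5 N, 1.3 N per mm. Only the rib meets it, from 13 mm before home; hardest (about 6 to 16 N along the channel) at the crest 5 mm before home; it springs up behind the rib when home. Short of that the lid is not held.
- small_lid: Smaller loose lid of the same make and shape, 90 long, 60 wide, fin 12 x 44 x 26; does not fit. Origin at the middle of its underside. Leave alone.
- spray: Spray bottle, 66 across, 200 high; origin at the middle of its foot. Bystander.
- mug: White mug, 74 across, 85 high; origin at its foot. Bystander.
- hairbrush: Wooden hairbrush lying bristles down, 210 long, 55 wide, 26 high; origin on the table under its neck. Bystander.
- laundry_brush: Scrubbing brush, 130 x 50 x 42 high; origin at its foot. Bystander.
- jar: Glass jar, 70 across, 70 high; origin at its foot. Bystander.
Not all that is in view belongs to the job. What is shaped like the part that bears lid_grip but brown or pink is not meant.

How it is judged (in metres and radians):
On the way:
1. the lid's nose is threaded into the channel under the lips, the lid still part open (x of lid_nose in the frame of channel between 0.03 and 0.105 m and y of lid_nose in the frame of channel between -0.004 and 0.004 m and z of lid_nose in the frame of channel between 0.0015 and 0.0085 m), for 0.1 s.
At the end, for the whole second after the job is handed in: The larger lid is in the channel, nose first, its nose within 3.5 mm of the end stop, flat in the channel (3.4 degrees, 4 mm sideways), and the ridge has sprung up again (pressed less than 1.5 mm) (x of lid_nose in the frame of channel between 0.1225 and 0.1275 m and y of lid_nose in the frame of channel between -0.004 and 0.004 m and z of lid_nose in the frame of channel between 0.002 and 0.0085 m and x of lid_grip in the frame of channel between 0.0475 and 0.0525 m and angle between the z axis of lid_grip and the z axis of channel, either way round below 0.06 rad and value of joint ridge below 0.0015 m); the robot touches nothing.
It fails at once if the smaller lid or another bystander is moved more than 30 mm (distance of any of small_lid, spray, mug, hairbrush, laundry_brush, jar from where it was at the start of the episode above 0.03 m).
It fails at once if the dispenser's channel is rammed with more than 80 N (contact force between channel and anything else above 80 N).
It also fails if it takes over 67 s, if anything falls off the work surface, if the arm or the gripper's body presses on something with over 40 N, if the wrist force passes 120 N, or if a joint passes its speed limit or range.

### The arm

A 6-joint arm with a two-finger parallel gripper is mounted at the origin on the work surface. World frame = base frame: x ahead of the robot, y to its left, z up, the work surface at z = 0. Lengths are in m, angles in degrees, forces in N, time in s.
With the tool pointing down it reaches from about 0.325 to 0.9 m from the base axis. Payload 3.5 kg.
Tool frame: the origin (TCP) lies midway between the tips of the shut fingers; the grasp point (between the pads) lies 19 mm behind it (env.grasp_offset is the distance from the TCP to the grasp point, in m); z points along the fingers, y is the line along which they close (so a half turn about z gives the same grasp; the last joint's range is limited). The gripper opens to 85 mm and grips with 20 to 120 N. Pads are 22 mm wide; open, the fingers measure 114 mm over their backs; the gripper's body (76 mm by 85 mm) begins 54 mm behind the grasp point. The pads swing forward as they close: fully open they stand 13 mm farther back than shut.
Start: joints at [66.669, 15.837, -1.513, 72.651, 0, 84.076], TCP at [0.187, 0.596, 0.231] pointing down, gripper open.
Joint ranges: [-178.77, 178.77], [-48.84, 107.48], [-61.69, 71.31], [-111.58, 123.2], [-90, 87.43], [-180, 180]. Speed limits (degrees/s): [147.25, 147.25, 180, 180, 180, 180].

### API

Orientations are given as [roll, pitch, yaw] about the fixed x, y, z axes, in that order (R = Rz(yaw) Ry(pitch) Rx(roll)).
In Python, from workcell import sensors, viewer, order, spotter, env gives the robot as it stands.
- The arm moves only by the tool move_arm, never from a script. Its argument "commands" is text: rows parted by semicolons, each of 7 numbers parted by spaces: the turn, a rotation vector about the tool's x, y, z in units of pi rad (1.0 is pi rad), then the shift along the tool's x, y, z in units of 0.3 m (1.0 is 0.3 m), then the opening, from 0 (shut) to 1 (fully open). A call has 1 to 10 rows; each row is the pose to reach, as a shift and turn from the pose commanded when the call began, along the tool's axes at that moment, turning the shorter way round; what a row does not reach only later rows make up. A row lasts 1/8 s, in which the tool goes at most 62.5 mm and 10.7 degrees, less where a joint would pass 70% of its speed; a pose out of reach is approached as far as the arm can. A call with a number of a shift or a turn outside -1 to 1 is refused whole. A call with a gripper value outside its range is refused whole. The fingers move at their own pace and stop on an object; "grip_force" is the grip in N (left out, the last holds). Time passes only in rows, so rows that repeat a pose let the fingers close. It gives the time, the measured TCP pose, the force, the opening and the grip force at its end, in the units of the state.
- sensors.get_state(): the state, without advancing time (a new reading comes with each control period).
- viewer.read_camera(name): name is "side" or "top" or "wrist"; returns the picture (384x512x3 uint8, red, green, blue); there is no depth.
- viewer.get_calibration(name): a dict with "fx", "fy", "cx", "cy" (pixels), "rvec" (rotation vector, rad) and "tvec" (3), from world to camera coordinates, as OpenCV has them; the wrist camera has in their place "mount" (4x4, takes a point from camera to tool coordinates, whose origin is the TCP and whose axes are the flange's). Camera axes: x right, y down, z forward; pixel columns grow to the right and rows downward; lengths in m; the calibration is good to about 2 mm. The wrist camera is an equidistant fisheye: a pixel r from the principal point sees the ray r / f radians off the axis. A picture is of the moment at which its call begins: read the wrist's pose just before it. get_calibration takes no time and is no camera call.
- order.close_job(): hands the job in; it is judged then, once.
Trained networks look in the newest picture that a camera, given by its name, has taken for a name from the list of things; names that differ only in an ending like _2 or _b are one class to them, and where a whole thing is asked for, a point or a joint stands for the part that bears it (a point fixed in the world has none). Each returns a list of dicts, best first, with "p" (0 to 1); they miss things now and then, are a little off and sometimes report something else, mostly with a low value. They report only what shows in the picture. A call takes as long as a camera call. They do not tell look-alikes from the thing itself.
- spotter.regions_of(camera, target): "region" (384x512 bool, what is visible of it) and "extent" ([left, top, width, height] in pixels, round what is visible of it).
The state is a dict: "time_s": time; "joint_positions": joint angles; "dq": joint speeds; "joint_efforts": joint torques, N m; "ee_pos": TCP position; "tool_rot": TCP orientation; "contact_force": force on the tool from outside, world axes, zero at the start; "moment": the same for the moment, N m; "gripper_width": finger opening in m; "finger_force": force on a finger pad.
Only numpy, scipy, OpenCV 4.12 (cv2) and the standard library are available. Lean on these libraries where they do the work, as an engineer would, in place of code of your own. Each camera call takes 0.05 s, during which the arm holds its last target. There are 200 camera calls.

## Working session

There is one attempt and no reset: what is moved stays moved. The work goes in short steps, Python scripts to look and compute and a tool call to move; the robot and the scene stay as the last step left them, time stands still between calls to the robot, and variables do not carry over. Pictures are saved under pics/ and viewed, at most 10 in all, crops included, and the job is handed in when it is done.

Besides the shell and the picture viewer there is one more tool, called after ">>>" by a JSON object that holds its "op" and its "data", one argument or row to a line. move_arm: Moves the arm, as the interface text tells. Shifts and turns lie within -1 to 1; 1 stands for 0.3 m of shift or pi rad of turn. Its arguments: {"type":"object","properties":{"commands":{"type":"string"},"grip_force":{"type":"number"}},"required":["commands"]}

```bash
mkdir -p pics; ls; cat > h.py <<'E'
import numpy as np,cv2
from scipy.spatial.transform import Rotation as R
from workcell import sensors,viewer,order,spotter,env
def cal(n):
    c=viewer.get_calibration(n);K=np.array([[c['fx'],0,c['cx']],[0,c['fy'],c['cy']],[0,0,1.]])
    return K,np.array(c['rvec'],float),np.array(c['tvec'],float)
def proj(n,P):
    K,r,t=cal(n);return cv2.projectPoints(np.array(P,float).reshape(-1,1,3),r,t,K,None)[0].reshape(-1,2)
def ray(n,uv):
    K,r,t=cal(n);Rm=cv2.Rodrigues(r)[0];uv=np.array(uv,float).reshape(-1,2)
    d=np.c_[uv,np.ones(len(uv))]@np.linalg.inv(K).T@Rm;return -Rm.T@t,d
def onz(n,uv,z):
    o,d=ray(n,uv);return o+d*((z-o[2])/d[:,2])[:,None]
def save(n,f,crop=None,s=1):
    im=viewer.read_camera(n)[:,:,::-1]
    if crop: l,t,w,h=crop; im=im[t:t+h,l:l+w]
    cv2.imwrite('pics/'+f,cv2.resize(im,None,fx=s,fy=s,interpolation=cv2.INTER_CUBIC))
E
python3 - <<'E'
from h import *
a=viewer.read_camera('top');b=viewer.read_camera('side')
cv2.imwrite('pics/a.png',a[:,:,::-1]);cv2.imwrite('pics/b.png',b[:,:,::-1])
for n in('top','side'):
  print(n,viewer.get_calibration(n))
  for t in('lid_grip','small_lid','channel'):
    for d in spotter.regions_of(n,t): print(n,t,round(d['p'],2),d['extent'])
s=sensors.get_state();print(s)
E
```

```text
pics
top {'fx': 346.83427755631914, 'fy': 346.83427755631914, 'cx': 253.12995883977004, 'cy': 188.9616147256055, 'rvec': array([ 2.18548105, -2.13989751,  0.10618742]), 'tvec': array([0.03859149, 0.56481652, 1.01254803])}
top lid_grip 0.96 [314.3, 183.9, 38.8, 43.2]
top lid_grip 0.83 [256.4, 208.8, 35.1, 44.6]
top lid_grip 0.81 [310.3, 248.3, 50.3, 44.4]
top lid_grip 0.43 [191.0, 116.5, 41.6, 64.2]
top lid_grip 0.33 [273.1, 97.7, 33.4, 34.9]
top channel 0.6 [194.9, 113.8, 40.1, 67.8]
top channel 0.29 [272.2, 100.0, 35.5, 34.2]
side {'fx': 356.13224347358846, 'fy': 356.13224347358846, 'cx': 259.55311677125496, 'cy': 194.3150547332854, 'rvec': array([ 2.28722721, -0.161467  ,  0.09645101]), 'tvec': array([-0.56236374,  0.16647409,  0.89406317])}
side lid_grip 0.77 [137.5, 287.0, 62.9, 62.0]
side lid_grip 0.75 [184.7, 232.4, 50.3, 26.7]
side lid_grip 0.7 [223.6, 277.7, 57.1, 50.7]
side small_lid 0.76 [204.7, 352.6, 47.6, 31.1]
side channel 0.82 [253.1, 142.1, 66.4, 51.0]
{'time_s': 0.4, 'joint_positions': array([ 6.66727788e+01,  1.58450504e+01, -1.52532470e+00,  7.26522086e+01,
       -2.20975082e-04,  8.40778444e+01]), 'dq': array([ 0.03420653, -0.06797921,  0.14344339,  0.01590331, -0.02830882,
       -0.00620978]), 'joint_efforts': array([-1.46822578e-03, -4.44863069e+01,  2.95033926e+01,  5.71609475e-03,
       -1.39794060e-04,  1.63037605e-06]), 'ee_pos': array([0.18689029, 0.59627094, 0.23111637]), 'tool_rot': array([-1.79977514e+02, -2.11033212e-03,  1.62594934e+02]), 'contact_force': array([-0.43038438,  0.41765665, -0.20379381]), 'moment': array([-0.02631907,  0.02025498,  0.00656621]), 'finger_force': 0.0, 'gripper_width': 0.08534349488058168}
```

```bash
python3 - <<'E'
import cv2,numpy as np
a=cv2.imread('pics/a.png');b=cv2.imread('pics/b.png')
a=cv2.resize(a[80:320,140:400],None,fx=2.4,fy=2.4,interpolation=3)
cv2.imwrite('pics/a2.png',a)
E
```

```text
(no output)
```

View pics/a2.png

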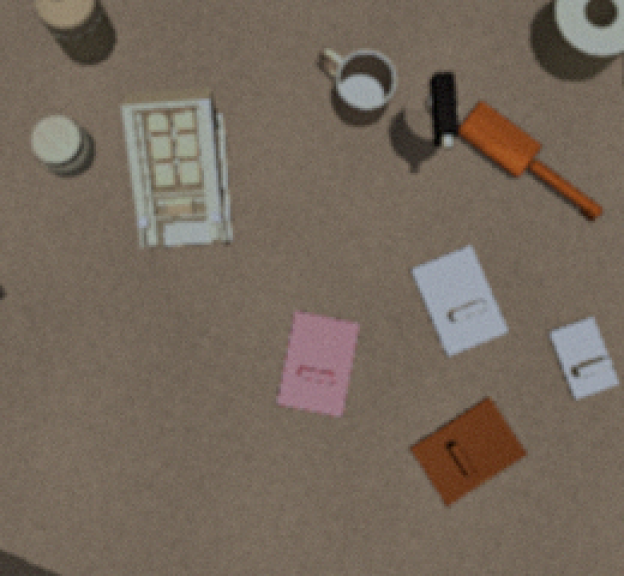

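View pics/b.png

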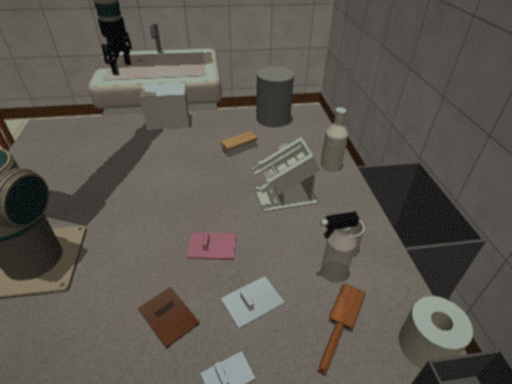

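The top crop (scale 2.4, offset 140,80) shows four lid-shaped things:
- white large lid at crop (460,300), full picture (332,205)
- white small lid at (384,229)
- pink lid at (272,231)
- brown lid at (335,267)

The larger white one at (332,205) fits, being white and clearly bigger than the other white lid. The dispenser is at full picture (212,150), with its low end at the bottom, towards the robot.

```bash
cat >> h.py <<'E'
def lidrect(uv,z=0.009):
    w=onz('top',uv,z)[:,:2].astype(np.float32);return cv2.minAreaRect(w*1000)
E
python3 - <<'E'
from h import *
a=viewer.read_camera('top')
for d in spotter.regions_of('top','lid_grip')[:4]:
    m=d['region'];ys,xs=np.nonzero(m);print(d['p'],d['extent'],lidrect(np.c_[xs,ys]),a[m].mean(0))
# white threshold for large lid
hsv=cv2.cvtColor(a,cv2.COLOR_RGB2HSV);print(hsv[205,325],a[205,325],a[230,300])
cr=lambda p:np.array(p)/2.4+[140,80]
print('corners',onz('top',[cr(p) for p in [(470,246),(413,268),(448,355),(507,332)]],.009))
print('fin top',onz('top',[cr(p) for p in [(450,315),(486,303)]],.035))
print('disp',onz('top',[cr(p) for p in [(140,245),(230,240)]],.09),onz('top',[cr(p) for p in [(124,105),(213,98)]],.17))
A=cv2.resize(a[110:190,180:250],None,fx=7,fy=7,interpolation=3)[:,:,::-1]
b=viewer.read_camera('side')[:,:,::-1]
B=cv2.resize(b[130:215,240:325],None,fx=560/85,fy=560/85,interpolation=3)
o=cv2.resize(np.hstack([A[:560],np.zeros((560,10,3),np.uint8),B]).copy(),(800,424))
cv2.imwrite('pics/d.png',o)
E
```

```text
0.97 [315.0, 182.1, 38.7, 44.3] ((523.654541015625, -188.30575561523438), (120.15486145019531, 85.10801696777344), 23.206022262573242) [152.88191882 159.29520295 169.72140221]
0.64 [253.6, 208.2, 39.6, 44.9] ((439.9587097167969, -10.948432922363281), (86.524169921875, 120.5206069946289), 79.89508819580078) [154.18451845 117.54545455 128.81458146]
[109  28 176] [157 164 176] [123 108  96]
corners [[ 0.59133471 -0.20265389  0.009     ]
 [ 0.56155101 -0.12996454  0.009     ]
 [ 0.45218104 -0.17442578  0.009     ]
 [ 0.48268889 -0.24892657  0.009     ]]
fin top [[ 0.50142761 -0.17165973  0.035     ]
 [ 0.51721255 -0.21617321  0.035     ]]
disp [[0.57393628 0.20607562 0.09      ]
 [0.5820929  0.09962167 0.09      ]] [[0.71987027 0.21625152 0.17      ]
 [0.72972898 0.11787507 0.17      ]]
```

```bash
python3 - <<'E'
from h import *
print(viewer.get_calibration('wrist'),env.grasp_offset)
E
```

```text
{'fx': 297.3186396354542, 'fy': 297.3186396354542, 'cx': 256.1995767537396, 'cy': 198.8915347531178, 'mount': array([[ 2.92989744e-04, -9.50761448e-01, -3.09923513e-01,
         7.89672781e-02],
       [ 9.99999880e-01,  1.57024524e-04,  4.63652607e-04,
        -3.31976970e-04],
       [-3.92157431e-04, -3.09923612e-01,  9.50761380e-01,
        -1.41816123e-01],
       [ 0.00000000e+00,  0.00000000e+00,  0.00000000e+00,
         1.00000000e+00]])} 0.0187
```

View pics/d.png

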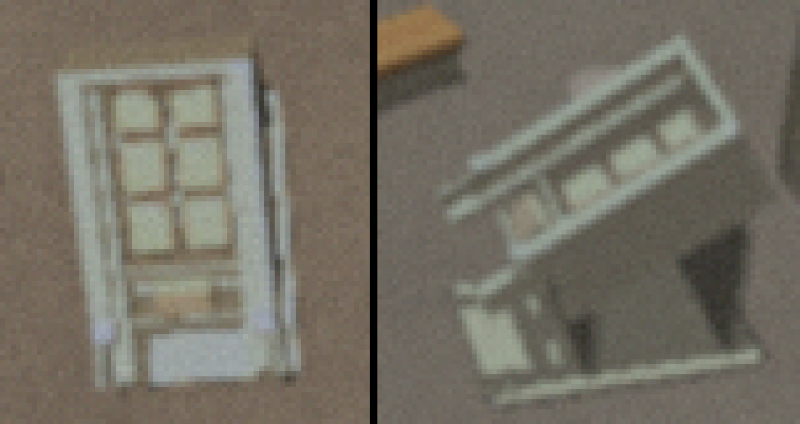

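The crops show the dispenser with its low end towards the robot, heading about 4–5° left of +x, and rails along both sides. I'll look at it close up with the wrist camera first, on the way to the lid.

```bash
cat >> h.py <<'E'
def tool():
    s=sensors.get_state();return s,np.array(s['ee_pos']),R.from_euler('xyz',s['tool_rot'],degrees=True)
def cmd(p,Rt,frm=None):
    # numbers for move_arm from pose frm=(p,R) (default measured) to p,Rt
    if frm is None: _,p0,R0=tool()
    else: p0,R0=frm
    rv=(R0.inv()*Rt).as_rotvec()/np.pi; sh=R0.inv().apply(np.array(p)-p0)/.3
    print('turn',rv.round(4),'shift',sh.round(4),'rows',np.ceil(max(np.linalg.norm(sh)*.3/.0625,np.linalg.norm(rv)*180/10.7)))
def wpix(P,p,Rt):
    c=viewer.get_calibration('wrist');M=c['mount'];q=(Rt.inv().apply(np.atleast_2d(P)-p)-M[:3,3])@M[:3,:3]
    th=np.arctan2(np.hypot(q[:,0],q[:,1]),q[:,2]);u=q[:,:2]/np.maximum(np.hypot(q[:,0],q[:,1]),1e-9)[:,None]
    return u*th[:,None]*c['fx']+[c['cx'],c['cy']]
E
python3 - <<'E'
from h import *
cmd([.70,.16,.27],R.from_euler('xyz',[180,0,184],degrees=True))
E
```

```text
turn [ 0.      0.     -0.1189] shift [-2.0669 -0.8765 -0.1289] rows 11.0
```

>>> {"op": "move_arm", "data": {
  "commands": "0 0 0 -1 -0.43 -0.13 1;0 0 0 -1 -0.43 -0.13 1;0 0 0 -1 -0.43 -0.13 1;0 0 0 -1 -0.43 -0.13 1;0 0 0 -1 -0.43 -0.13 1;0 0 0 -1 -0.43 -0.13 1"
}}

```text
time_s: 1.3
ee_pos: [0.4374, 0.3815, 0.2711]
tool_rot: [179.9, 0.1, 162.3]
contact_force: [-0.7, -0.3, -0.0]
gripper_width: 0.0854
finger_force: 0.0
```

>>> {"op": "move_arm", "data": {
  "commands": "0 0 -0.119 -0.98 -0.44 0 1;0 0 -0.119 -0.98 -0.44 0 1;0 0 -0.119 -0.98 -0.44 0 1;0 0 -0.119 -0.98 -0.44 0 1;0 0 -0.119 -0.98 -0.44 0 1;0 0 -0.119 -0.98 -0.44 0 1;0 0 -0.119 -0.98 -0.44 0 1"
}}

```text
time_s: 2.17
ee_pos: [0.6757, 0.1697, 0.2696]
tool_rot: [180.0, -0.1, -176.0]
contact_force: [-0.5, 0.2, 0.6]
gripper_width: 0.0854
finger_force: 0.0
```

```bash
cat >> h.py <<'E'
import pickle
def wsnap(tag):
    s,p,Rt=tool();im=viewer.read_camera('wrist');s,p2,R2=tool()
    print(tag,s['time_s'],p,p2-p,s['tool_rot'])
    pickle.dump((im,p,Rt.as_matrix()),open(tag+'.pkl','wb'));return im
E
python3 - <<'E'
from h import *
im=wsnap('w1')
cv2.imwrite('pics/w1.png',cv2.resize(im[:,:,::-1],(800,600),interpolation=3))
E
```

```text
w1 2.225 [0.67567568 0.16966845 0.26960512] [-0.00081709  0.00089501  0.00031022] [ 1.79958054e+02 -8.71071335e-02 -1.75952751e+02]
```

View pics/w1.png

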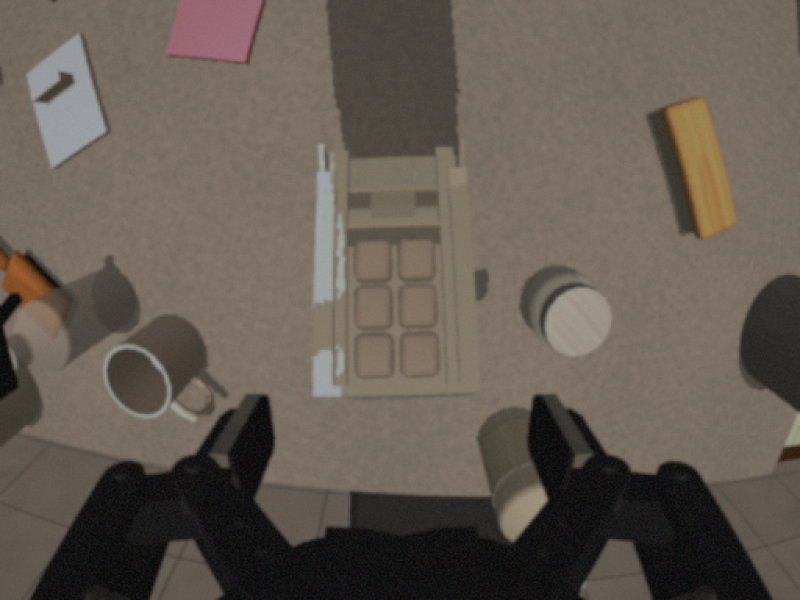

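The wrist view shows the dispenser at (395,270) of the 800-px picture. Its porch end is at rows 150–165, its upper end at row 390, and its rails at columns 313–478. I'll overlay a model of the channel.

```bash
cat >> h.py <<'E'
def chan(o,yaw):
    a=np.radians(yaw);e=np.array([np.cos(a),np.sin(a),0]);c,s=np.cos(np.pi/6),.5
    X=c*e+[0,0,s];Y=np.array([-np.sin(a),np.cos(a),0]);return np.array(o,float),np.c_[X,Y,np.cross(X,Y)]
def c2w(ch,q): return ch[0]+np.atleast_2d(q)@ch[1].T
LINES=[((0,-37,11.5),(126,-37,11.5)),((0,37,11.5),(126,37,11.5)),((-40,-31,0),(126,-31,0)),((-40,31,0),(126,31,0)),((-40,-43.5,0),(-40,43.5,0)),((-40,-43.5,9),(0,-43.5,9)),((-40,43.5,9),(0,43.5,9)),((126,-37,0),(126,37,0)),((8,-15,3.5),(8,15,3.5)),((0,-15,0),(0,15,0))]
def overlay(tag,ch,out,crop,s,step=4):
    im,p,Rm=pickle.load(open(tag+'.pkl','rb'));l,t,w,h=crop
    I=cv2.resize(im[t:t+h,l:l+w,::-1],None,fx=s,fy=s,interpolation=3)
    for i,(a,b) in enumerate(LINES):
        n=int(np.linalg.norm(np.subtract(a,b))/step)+1
        q=np.linspace(a,b,n)/1000
        for u in wpix(c2w(ch,q),p,R.from_matrix(Rm)): cv2.circle(I,tuple(((u-[l,t]+.5)*s).round().astype(int)),1,[(0,0,255),(0,255,0),(255,0,0),(0,255,255),(255,0,255)][i%5],-1)
    cv2.imwrite('pics/'+out,I)
E
python3 - <<'E'
from h import *
ch=chan([.60,.157,.095],4.5)
overlay('w1',ch,'o1.png',(190,85,125,175),3.4,10)
E
```

```text
(no output)
```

View pics/o1.png

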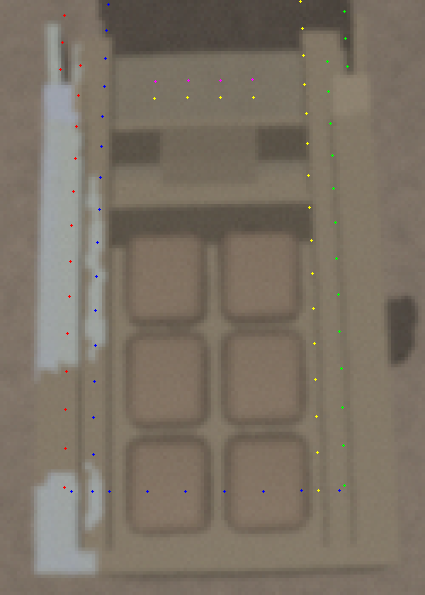

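```bash
python3 - <<'E'
from h import *
from scipy.optimize import least_squares
im,p,Rm=pickle.load(open('w1.pkl','rb'));Rt=R.from_matrix(Rm)
cr=lambda P:np.array(P,float)/3.4+[190,85]-.5
pts=[((302,30),(-40,31,0)),((112,24),(-40,-31,0)),((108,548),(126,-31,0)),((327,545),(126,31,0))]
lin=[((340,300),(37,11.5)),((352,520),(37,11.5)),((80,200),(-37,11.5)),((80,540),(-37,11.5)),((316,300),(31,0)),((110,100),(-31,0))]
def f(v):
    ch=chan(v[:3],v[3]*100);r=[]
    for u,q in pts: r+=list((wpix(c2w(ch,np.array(q)/1e3),p,Rt)[0]-cr(u))*[1,.5])
    for (u,(y,z)) in lin:
        L=wpix(c2w(ch,np.array([[x,y,z] for x in range(-40,127,2)])/1e3),p,Rt);t=cr(u)
        r.append(np.interp(t[1],L[:,1],L[:,0])-t[0])
    return np.r_[r,(v[2]-.095)/.001]
s=least_squares(f,[.63,.157,.095,.045]);print(s.x,f(s.x).round(2))
np.save('ch.npy',s.x)
overlay('w1',chan(s.x[:3],s.x[3]*100),'o2.png',(190,85,125,175),3.4,10)
# top-view check
from itertools import chain
print(proj('top',c2w(chan(s.x[:3],s.x[3]*100),np.array([[126,-31,0],[126,31,0],[-40,-31,0],[-40,31,0]])/1e3)))
E
```

```text
[0.61698811 0.1594582  0.09498459 0.05504653] [-0.31 -0.74 -0.13  1.   -0.43  0.08 -0.04 -0.22  0.43 -0.06  0.67 -0.25
  0.22 -0.11 -0.02]
[[221.21910957 122.44748079]
 [198.25914871 124.16785756]
 [227.27913841 179.34232383]
 [205.86087092 180.95012168]]
```

View pics/o2.png

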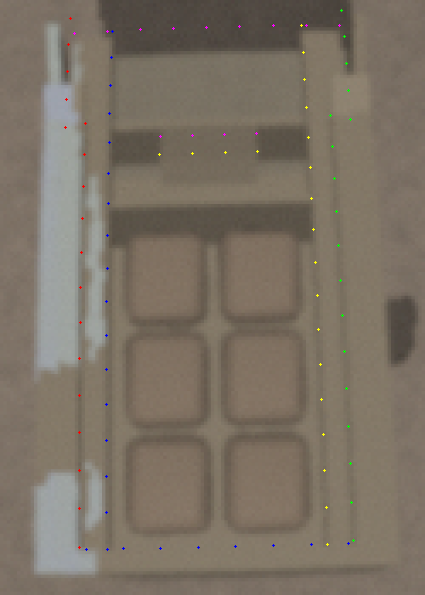

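The fit is good: mouth at (0.617, 0.1595, 0.095), yaw 5.5°, residuals under 1 px, and the ridge overlay lies on its tongue. Next I go above the lid.

```bash
python3 - <<'E'
from h import *
print(onz('side',[(337,281)],0),onz('top',[(140+443/2.4,80+105/2.4)],.19))
_,p,Rt=tool();T=R.from_euler('xyz',[180,0,113.2],degrees=True)
cmd([.51,-.194,.26],T);cmd([.51,-.194,.13],T)
E
```

```text
[[ 0.73431784 -0.16231671  0.        ]] [[ 0.72058401 -0.13251569  0.19      ]]
turn [-1.000e-04 -6.000e-04  3.936e-01] shift [ 0.6339 -1.1734  0.0332] rows 7.0
turn [-1.000e-04 -6.000e-04  3.936e-01] shift [ 0.6332 -1.1737  0.4665] rows 7.0
```

>>> {"op": "move_arm", "data": {
  "commands": "0 0 0.394 0.5 -0.95 0.03 1;0 0 0.394 0.5 -0.95 0.03 1;0 0 0.394 0.5 -0.95 0.03 1;0 0 0.394 0.5 -0.95 0.03 1;0 0 0.394 0.5 -0.95 0.03 1;0 0 0.394 0.5 -0.95 0.03 1;0 0 0.394 0.5 -0.95 0.03 1"
}}

```text
time_s: 3.1
ee_pos: [0.5446, -0.1241, 0.2617]
tool_rot: [180.0, -0.0, 112.9]
contact_force: [0.3, -0.1, -0.7]
gripper_width: 0.0853
finger_force: 0.0
```

```bash
python3 - <<'E'
from h import *
T=R.from_euler('xyz',[180,0,113.2],degrees=True)
cmd([.51,-.194,.15],T);print(sensors.get_state()['joint_positions'])
E
```

```text
turn [ 0.0001 -0.0002 -0.0018] shift [-0.1702 -0.197   0.3723] rows 3.0
[-1.94820736e+01  8.26131899e+00 -7.23879889e+00  7.45079609e+01
  3.50377630e-02  4.76424987e+01]
```

>>> {"op": "move_arm", "data": {
  "commands": "0 0 0 -0.17 -0.197 0.37 1;0 0 0 -0.17 -0.197 0.37 1;0 0 0 -0.17 -0.197 0.37 1;0 0 0 -0.17 -0.197 0.37 1"
}}

```text
time_s: 3.6
ee_pos: [0.5116, -0.1938, 0.1507]
tool_rot: [180.0, -0.0, 113.2]
contact_force: [0.2, -0.1, -0.2]
gripper_width: 0.0852
finger_force: 0.0
```

```bash
cat >> h.py <<'E'
def wonz(uv,z,p,Rt):
    c=viewer.get_calibration('wrist');M=c['mount'];d=np.atleast_2d(uv)-[c['cx'],c['cy']];r=np.linalg.norm(d,axis=1)
    th=r/c['fx'];q=np.c_[d/np.maximum(r,1e-9)[:,None]*np.sin(th)[:,None],np.cos(th)]
    w=Rt.apply(q@M[:3,:3].T);o=p+Rt.apply(M[:3,3]);return o+w*((z-o[2])/w[:,2])[:,None]
E
python3 - <<'E'
from h import *
im=wsnap('w2');_,p,Rm=pickle.load(open('w2.pkl','rb'));Rt=R.from_matrix(Rm)
for d in spotter.regions_of('wrist','lid_grip'):
    ys,xs=np.nonzero(d['region']);w=wonz(np.c_[xs,ys],.009,p,Rt)
    print(d['p'],d['extent'],cv2.minAreaRect((w[:,:2]*1000).astype(np.float32)),im[d['region']].mean(0))
cv2.imwrite('pics/w2.png',im[:,:,::-1])
E
```

```text
w2 3.65 [ 0.51158337 -0.1938285   0.15068299] [ 0.00126706 -0.00043767  0.0012359 ] [1.79881902e+02 7.32369242e-02 1.13180257e+02]
0.93 [210.3, 143.7, 116.9, 81.8] ((523.7610473632812, -187.95193481445312), (119.82228088378906, 84.1816177368164), 23.55525016784668) [146.99624726 137.38611488 123.21244658]
0.72 [195.7, 0.0, 133.3, 57.0] ((456.89654541015625, -45.75498962402344), (131.63668823242188, 59.76420593261719), 23.872835159301758) [157.81030021 110.41459627 121.44668737]
0.69 [62.0, 63.0, 89.7, 127.0] ((338.51361083984375, -198.92373657226562), (87.5259780883789, 119.85401153564453), 34.05168151855469) [101.11358632  59.51560679  31.02862324]
```

View pics/w2.png

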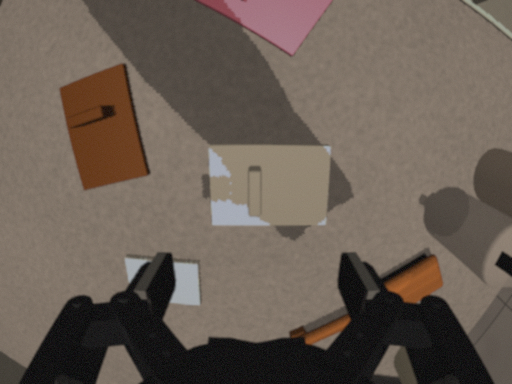

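The lid is at (0.5238, −0.188) with yaw 23.55° and measures 119.8 x 84.2 mm, which agrees with the top view and the given size. In this picture its fin is at (254,190), and the small lid at (165,280) is well clear. I'll keep a ledger of commanded poses, since the readings are noisy at about 1 mm.

```bash
cat > led.py <<'E'
from h import *
L=[[0,0,0,-1,-.43,-.13],[0,0,-.119,-.98,-.44,0],[0,0,.394,.5,-.95,.03],[0,0,0,-.17,-.197,.37]]
try: L+=[list(map(float,l.split())) for l in open('moves.txt') if l.strip()]
except FileNotFoundError: pass
def pose():
    p=np.array([.187,.596,.231]);Rt=R.from_euler('xyz',[180,0,162.593],degrees=True)
    for m in L:
        p=p+Rt.apply(np.array(m[3:])*.3);Rt=Rt*R.from_rotvec(np.array(m[:3])*np.pi)
    return p,Rt
E
python3 - <<'E'
from led import *
p,Rt=pose();print(p,Rt.as_euler('xyz',degrees=True));s,q,Q=tool();print(q,s['tool_rot'])
cmd([.51,-.194,.013],R.from_euler('xyz',[180,0,113.5],degrees=True),(p,Rt))
E
```

```text
[ 0.51166903 -0.19563915  0.15      ] [ 1.80000000e+02 -1.27222187e-14  1.13093000e+02]
[ 0.51357012 -0.19460397  0.15255974] [1.79832567e+02 1.48198209e-01 1.13197790e+02]
turn [-0.     -0.     -0.0023] shift [ 0.0072 -0.003   0.4567] rows 3.0
```

>>> {"op": "move_arm", "data": {
  "commands": "0 0 -0.002 0.007 -0.003 0.38 1;0 0 -0.002 0.007 -0.003 0.38 1;0 0 -0.002 0.007 -0.003 0.38 1;0 0 -0.002 0.007 -0.003 0.38 1"
}}

```text
time_s: 4.2
ee_pos: [0.5126, -0.1942, 0.039]
tool_rot: [179.8, 0.2, 113.5]
contact_force: [-0.2, -0.6, 0.9]
gripper_width: 0.0853
finger_force: 0.0
```

>>> {"op": "move_arm", "data": {
  "commands": "0 0 0 0 0 0.05 1;0 0 0 0 0 0.05 1"
}}

```text
time_s: 4.45
ee_pos: [0.5103, -0.1938, 0.0217]
tool_rot: [180.0, 0.0, 113.5]
contact_force: [0.5, 0.5, -0.4]
gripper_width: 0.0854
finger_force: 0.0
```

```bash
printf "0 0 -.002 .007 -.003 .38\n0 0 0 0 0 .05\n" >> moves.txt; python3 - <<'E'
from led import *
p,Rt=pose();print(p);s,q,Q=tool();print(q,s['tool_rot'],s['contact_force'],s['joint_positions'],s['dq'])
im=wsnap('w3');_,p,Rm=pickle.load(open('w3.pkl','rb'))
for d in spotter.regions_of('wrist','lid_grip')[:1]:
    ys,xs=np.nonzero(d['region']);w=wonz(np.c_[xs,ys],.009,p,R.from_matrix(Rm));print(d['p'],cv2.minAreaRect((w[:,:2]*1000).astype(np.float32)))
E
```

```text
[ 0.51001747 -0.19406042  0.021     ]
[ 0.51028962 -0.19377226  0.02171349] [1.79978410e+02 2.64551727e-02 1.13458525e+02] [ 0.4839125   0.46179682 -0.38305429] [-2.75796285e+01  1.92758907e+01 -2.50368246e+01  4.56531383e+01
  1.52493939e-04  3.89618419e+01] [-0.17825105 -0.23801576 -0.1330578   0.60051688 -0.09777521 -0.06315554]
w3 4.5 [ 0.51028962 -0.19377226  0.02171349] [-4.91208895e-05 -1.80384555e-05  6.67189046e-05] [1.79979664e+02 2.39714603e-02 1.13453092e+02]
0.97 ((339.9278869628906, -197.83242797851562), (90.43057250976562, 119.88456726074219), 33.4412956237793)
```

>>> {"op": "move_arm", "data": {
  "commands": "0 0 0 0 0 0.027 1;0 0 0 0 0 0.027 1;0 0 0 0 0 0.027 0;0 0 0 0 0 0.027 0;0 0 0 0 0 0.027 0;0 0 0 0 0 0.027 0;0 0 0 0 0 0.027 0;0 0 0 0 0 0.027 0;0 0 0 0 0 0.027 0;0 0 0 0 0 0.027 0",
  "grip_force": 50
}}

```text
time_s: 5.8
ee_pos: [0.5103, -0.1938, 0.0135]
tool_rot: [180.0, 0.0, 113.5]
contact_force: [-0.5, -0.8, 3.3]
gripper_width: 0.0112
finger_force: 51.3
```

Gripped: the width reads 11 mm and the pad force 51 N. Now I lift and go to a hover before the porch, tilted 30°.

>>> {"op": "move_arm", "data": {
  "commands": "0 0 0 0 0 -0.1 0;0 0 0 0 0 -0.25 0;0 0 0 0 0 -0.4 0;0 0 0 0 0 -0.55 0;0 0 0 0 0 -0.55 0"
}}

```text
time_s: 6.42
ee_pos: [0.5126, -0.195, 0.1821]
tool_rot: [179.7, 0.4, 113.5]
contact_force: [0.6, -0.3, -0.7]
gripper_width: 0.0111
finger_force: 50.9
```

```bash
printf "0 0 0 0 0 .027\n0 0 0 0 0 -.55\n" >> moves.txt; cat >> led.py <<'E'
CH=np.load('ch.npy');ch=chan(CH[:3],CH[3]*100)
def tgt(x,y,z,dyaw=0,dpitch=0):
    "tool pose for fin at channel x,y(mm), lid underside z mm above ledges; tool x=chan y, y=chan x"
    C=ch[1];Rt=R.from_matrix(np.c_[C[:,1],C[:,0],-C[:,2]]);return c2w(ch,np.array([x,y,z+13])/1e3)[0],Rt
def go(*a):
    p,Rt=tgt(*a);print(a,p.round(4));cmd(p,Rt,pose())
E
python3 - <<'E'
from led import *
p,Rt=pose();print(p);s,q,Q=tool();print(q,s['tool_rot'],s['contact_force'],s['gripper_width'])
go(-120,0,80);go(-120,0,20)
E
```

```text
[ 0.51001747 -0.19406042  0.1779    ]
[ 0.51258817 -0.19500972  0.18209075] [179.71786537   0.35098477 113.45641222] [ 0.6450844  -0.32920297 -0.70531406] 0.011116522647206768
(-120, 0, 80) [0.4673 0.145  0.1155]
turn [-0.1653 -0.0261  0.0974] shift [1.0936 0.3191 0.2079] rows 6.0
(-120, 0, 20) [0.4971 0.1479 0.0636]
turn [-0.1653 -0.0261  0.0974] shift [1.0628 0.4142 0.3811] rows 6.0
```

>>> {"op": "move_arm", "data": {
  "commands": "-0.03 -0.005 0.02 0.2 0.06 0 0;-0.083 -0.013 0.05 0.4 0.14 0.03 0;-0.124 -0.02 0.073 0.6 0.21 0.06 0;-0.165 -0.026 0.097 0.8 0.28 0.1 0;-0.165 -0.026 0.097 0.95 0.32 0.1 0;-0.165 -0.026 0.097 0.95 0.32 0.1 0;-0.165 -0.026 0.097 0.95 0.32 0.1 0"
}}

```text
time_s: 7.3
ee_pos: [0.4839, 0.106, 0.1471]
tool_rot: [150.2, 0.0, 95.6]
contact_force: [0.4, 0.0, -0.9]
gripper_width: 0.0109
finger_force: 50.8
```

```bash
printf -- "-.165 -.026 .097 .95 .32 .1\n" >> moves.txt; python3 - <<'E'
from led import *
p,Rt=pose();print(p,Rt.as_euler('xyz',degrees=True));s,q,Q=tool();print(q,s['tool_rot'],s['joint_positions'])
go(-120,0,80);go(-120,0,25)
E
```

```text
[0.48465756 0.10560251 0.1479    ] [1.50053011e+02 9.88311375e-03 9.55803644e+01]
[0.4838768  0.10603054 0.14709271] [1.50168704e+02 3.49378842e-02 9.56266699e+01] [  4.59024554 -11.38958628 -47.72033422  23.84152078   0.48524134
  89.08350838]
(-120, 0, 80) [0.4673 0.145  0.1155]
turn [-0.0003 -0.0002  0.0004] shift [ 0.1365 -0.0928  0.0711] rows 1.0
(-120, 0, 25) [0.4946 0.1477 0.0679]
turn [-0.0003 -0.0002  0.0004] shift [ 0.1364 -0.0926  0.2544] rows 2.0
```

>>> {"op": "move_arm", "data": {
  "commands": "0 0 0 0.136 -0.093 0.07 0;0 0 0 0.136 -0.093 0.16 0;0 0 0 0.136 -0.093 0.254 0;0 0 0 0.136 -0.093 0.254 0;0 0 0 0.136 -0.093 0.254 0;0 0 0 0.136 -0.093 0.254 0"
}}

```text
time_s: 8.05
ee_pos: [0.4953, 0.1474, 0.0695]
tool_rot: [149.9, 0.0, 95.5]
contact_force: [-0.7, -0.0, -0.9]
gripper_width: 0.0109
finger_force: 50.7
```

```bash
printf -- "0 0 0 .136 -.093 .254\n" >> moves.txt; python3 - <<'E'
from led import *
p,Rt=pose();print(p,Rt.as_euler('xyz',degrees=True));im=wsnap('w4')
cv2.imwrite('pics/w4.png',cv2.resize(im[60:360,150:512,::-1],None,fx=2.2,fy=2,interpolation=3) if 0 else cv2.resize(im[60:330,152:512,::-1],(800,600),interpolation=3))
print(sensors.get_state()['joint_positions'])
E
```

```text
[0.49448965 0.14754358 0.06793897] [1.50053011e+02 9.88311375e-03 9.55803644e+01]
w4 8.1 [0.49528046 0.14736888 0.06945076] [-1.00105152e-04  1.96979244e-04  1.69920257e-05] [ 1.49939914e+02 -1.03491392e-03  9.55309079e+01]
[ 10.96388766  -0.66191554 -50.94926121   9.76421029  -2.71747317
  94.7062966 ]
```

View pics/w4.png

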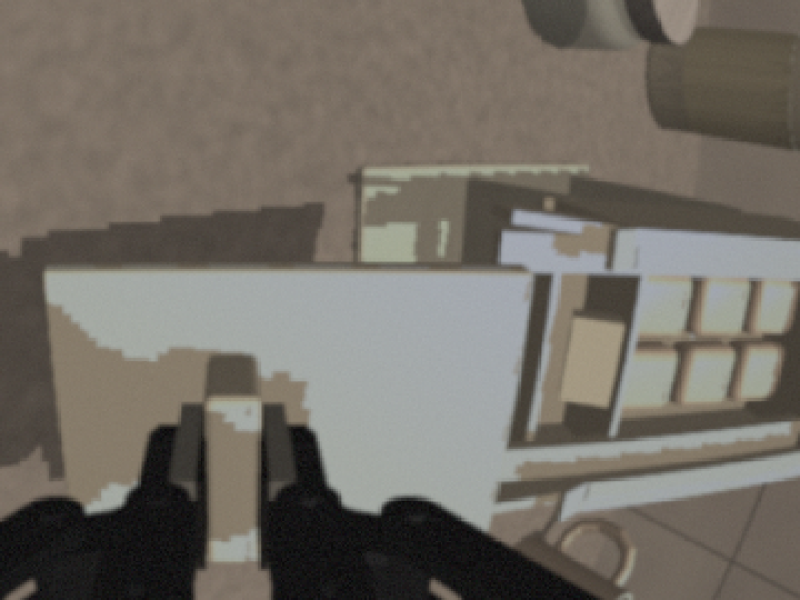

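The picture shows the lid held flat, nose edge at column 528, pointing at the porch, with the channel to its right. I'll compare predicted and seen pixels.

```bash
python3 - <<'E'
from led import *
im,p,Rm=pickle.load(open('w4.pkl','rb'));Rt=R.from_matrix(Rm)
S=lambda P:((wpix(P,p,Rt)-[152,60]+.5)*2.2222).round(0)
lid=np.array([[75,42,9],[-45,42,9],[75,-10,9],[6,22,35],[-6,22,35]]);t=np.c_[lid[:,1],lid[:,0],13-lid[:,2]]/1e3
print('lid',S(p+Rt.apply(t)).tolist())
for n,q in dict(ledR=[(-40,-31,0),(0,-31,0),(60,-31,0)],ledL=[(-40,31,0),(0,31,0),(60,31,0)],lipR=[(0,-37,11.5),(60,-37,11.5)],lipL=[(0,37,11.5),(60,37,11.5)],ridge=[(1.4,15,0),(8,15,3.5),(1.4,-15,0),(8,-15,3.5)],cheekL=[(-40,43.5,9),(-13,43.5,9)],cheekR=[(-40,-43.5,9),(-13,-43.5,9)]).items(): print(n,S(c2w(ch,np.array(q)/1e3)).tolist())
I=cv2.resize(im[60:330,152:512,::-1],(800,600),interpolation=3)
def dr(P,c):
    for u in S(P): cv2.circle(I,tuple(u.astype(int)),2,c,-1)
E0=[[x,42,9] for x in range(-45,76,8)]+[[75,y,9] for y in range(-42,43,6)];E0=np.array(E0)
dr(p+Rt.apply(np.c_[E0[:,1],E0[:,0],13-E0[:,2]]/1e3),(0,0,255))
for i,(a,b) in enumerate(LINES): dr(c2w(ch,np.linspace(a,b,18)/1e3),[(0,0,255),(0,255,0),(255,0,0),(0,255,255),(255,0,255)][i%5])
cv2.imwrite('pics/w4o.png',I)
E
```

```text
lid [[539.0, 269.0], [41.0, 267.0], [509.0, 455.0], [263.0, 395.0], [203.0, 395.0]]
ledR [[470.0, 455.0], [573.0, 448.0], [699.0, 436.0]]
ledL [[496.0, 274.0], [606.0, 276.0], [736.0, 279.0]]
lipR [[584.0, 480.0], [711.0, 464.0]]
lipL [[628.0, 267.0], [760.0, 272.0]]
ridge [[602.0, 324.0], [624.0, 327.0], [586.0, 407.0], [606.0, 410.0]]
cheekL [[512.0, 239.0], [592.0, 242.0]]
cheekR [[472.0, 501.0], [544.0, 495.0]]
```

View pics/w4o.png

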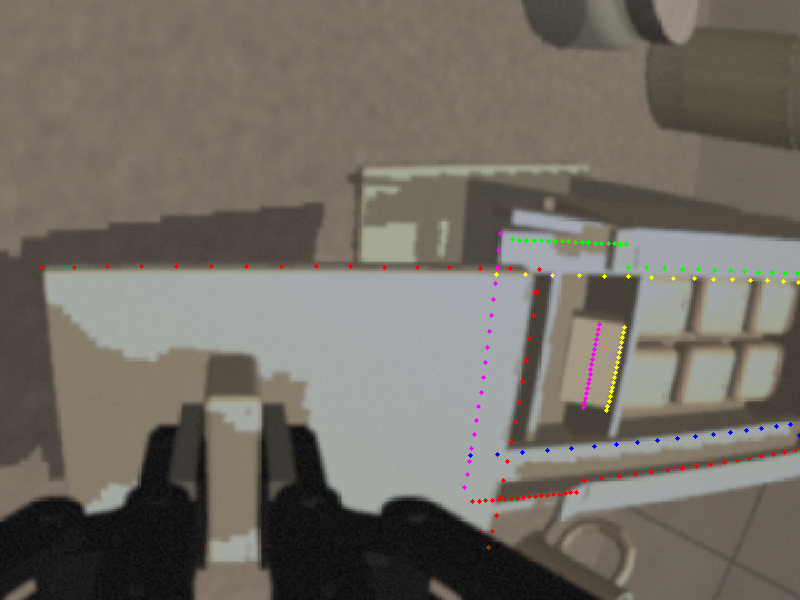

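```bash
python3 - <<'E'
from led import *
def edges(v,thr=6):
    g=np.gradient(cv2.GaussianBlur(v.astype(np.float32).reshape(-1,1),(1,5),0.8).ravel());o=[]
    for i in range(2,len(g)-2):
        if abs(g[i])>thr and abs(g[i])>=abs(g[i-1]) and abs(g[i])>abs(g[i+1]):
            d=(abs(g[i+1])-abs(g[i-1]))/(2*(2*abs(g[i])-abs(g[i-1])-abs(g[i+1]))+1e-9);o.append((round(i+d,1),int(g[i])))
    return o
im,p,Rm=pickle.load(open('w4.pkl','rb'));Rt=R.from_matrix(Rm);G=im.mean(2)
for c in (410,418,424,428,450,480):
    col=G[150:300,c-1:c+2].mean(1);print(c,[(150+a,b) for a,b in edges(col)])
    xs=np.linspace(-40,126,400)/1e3;out=[]
    for y,z in((43.5,9),(37,11.5),(31,0),(15,0),(-15,0),(-31,0),(-37,11.5)):
        L=wpix(c2w(ch,np.c_[xs,0*xs+y/1e3,0*xs+z/1e3]),p,Rt);out.append((y,round(float(np.interp(c,L[:,0],L[:,1])),1)))
    print('   pred',out)
im,p,Rm=pickle.load(open('w1.pkl','rb'));Rt=R.from_matrix(Rm);G=im.mean(2)
for r in (106,127,150,152,200):
    print('w1',r,[(190+a,b) for a,b in edges(G[r-1:r+2,190:320].mean(0),4)]);out=[]
    for y,z in((-37,11.5),(-31,0),(-15,0),(15,0),(31,0),(37,11.5)):
        L=wpix(c2w(ch,np.c_[xs,0*xs+y/1e3,0*xs+z/1e3]),p,Rt);out.append((y,round(float(np.interp(r,L[:,1],L[:,0])),1)))
    print('   pred',out)
E
```

```text
410 [(np.float32(157.9), 28), (np.float32(164.2), -15), (np.float32(175.2), 13), (np.float32(182.6), -13), (np.float32(198.6), -9), (np.float32(202.4), 13), (np.float32(240.8), -25), (np.float32(259.6), 24), (np.float32(267.2), -10), (np.float32(273.4), -12), (np.float32(279.4), 22), (np.float32(291.2), -14)]
   pred [(43.5, 168.3), (37, 178.9), (31, 183.4), (15, 205.2), (-15, 242.9), (-31, 261.1), (-37, 275.8)]
418 [(np.float32(158.8), 23), (np.float32(173.6), 12), (np.float32(183.0), -30), (np.float32(203.1), 22), (np.float32(242.0), -24), (np.float32(259.0), 25), (np.float32(265.2), -12), (np.float32(272.2), -12), (np.float32(276.4), 23), (np.float32(289.8), -15), (np.float32(295.6), 7)]
   pred [(43.5, 168.6), (37, 179.1), (31, 183.6), (15, 205.1), (-15, 242.4), (-31, 260.4), (-37, 274.9)]
424 [(np.float32(160.1), 16), (np.float32(174.0), 6), (np.float32(180.1), 8), (np.float32(183.5), -25), (np.float32(204.0), 21), (np.float32(242.9), -22), (np.float32(258.6), 24), (np.float32(265.5), -12), (np.float32(271.7), -12), (np.float32(275.8), 25), (np.float32(288.8), -15), (np.float32(
[... 1998 characters left out ...]
d [(-37, 213.1), (-31, 220.6), (-15, 236.1), (15, 265.5), (31, 281.1), (37, 288.2)]
w1 152 [(np.float32(201.2), 14), (np.float32(212.7), -11), (np.float32(216.0), 11), (np.float32(220.5), -19), (np.float32(281.7), 10)]
   pred [(-37, 213.1), (-31, 220.6), (-15, 236.1), (15, 265.5), (31, 281.2), (37, 288.3)]
w1 200 [(np.float32(211.7), -5), (np.float32(214.3), 4), (np.float32(220.0), -4), (np.float32(222.9), 4), (np.float32(225.9), -5), (np.float32(229.1), 4), (np.float32(247.9), -6), (np.float32(251.3), 8), (np.float32(254.3), -6), (np.float32(257.5), 4), (np.float32(276.7), -5), (np.float32(280.1), 6)]
   pred [(-37, 212.4), (-31, 220.2), (-15, 236.4), (15, 267.2), (31, 283.5), (37, 290.9)]
```

```bash
python3 - <<'E'
from led import *
im,p,Rm=pickle.load(open('w4.pkl','rb'));Rt=R.from_matrix(Rm);G=im.mean(2)
for c in range(190,391,25):
    v=cv2.GaussianBlur(G[160:205,c-2:c+3].mean(1).astype(np.float32).reshape(-1,1),(1,5),.8).ravel();g=np.gradient(v)
    xs=np.linspace(-45,75,200);out=[]
    for z in(9,0):
        L=wpix(p+Rt.apply(np.c_[0*xs+42,xs,0*xs+13-z]/1e3),p,Rt);out.append(round(float(np.interp(c,L[:,0],L[:,1])),2))
    k=[(160+i,int(g[i])) for i in range(1,44) if abs(g[i])>5 and abs(g[i])>=max(abs(g[i-1]),abs(g[i+1]))]
    print(c,k,'pred top,bottom',out)
for r in(190,200,210,220,230):
    v=G[r-1:r+2,340:420].mean(0);g=np.gradient(v);u=G[r-1:r+2,160:200].mean(0);h=np.gradient(u)
    ys=np.linspace(-42,42,200);o=[]
    for x in(75,-45):
        L=wpix(p+Rt.apply(np.c_[ys,0*ys+x,0*ys+4]/1e3),p,Rt);o.append(round(float(np.interp(-r,-L[:,1],L[:,0])),1))
    print(r,'nose',340+np.argmin(g),'tail',160+np.argmax(h),'pred',o)
E
```

```text
190 [(163, -13), (181, 19)] pred top,bottom [179.46, 175.4]
215 [(181, 19)] pred top,bottom [179.26, 175.16]
240 [(181, 22)] pred top,bottom [179.15, 175.03]
265 [(181, 19)] pred top,bottom [179.14, 175.01]
290 [(181, 19)] pred top,bottom [179.22, 175.11]
315 [(162, 9), (177, -17), (181, 22)] pred top,bottom [179.39, 175.32]
340 [(177, -10), (181, 18)] pred top,bottom [179.66, 175.64]
365 [(182, 19)] pred top,bottom [180.02, 176.08]
390 [(161, -18), (164, 22), (180, -8)] pred top,bottom [180.48, 176.58]
190 nose 391 tail 172 pred [392.8, 170.7]
200 nose 390 tail 173 pred [391.4, 171.6]
210 nose 388 tail 173 pred [390.0, 172.5]
220 nose 387 tail 175 pred [388.4, 173.5]
230 nose 385 tail 176 pred [386.8, 174.6]
```

```bash
python3 - <<'E'
from led import *
go(-95,1.6,20);go(-95,1.6,5)
E
```

```text
(-95, 1.6, 20) [0.5185 0.1516 0.0761]
turn [-0.0003 -0.0002  0.0004] shift [0.0056 0.0837 0.017 ] rows 1.0
(-95, 1.6, 5) [0.526  0.1523 0.0631]
turn [-0.0003 -0.0002  0.0004] shift [0.0056 0.0838 0.067 ] rows 1.0
```

>>> {"op": "move_arm", "data": {
  "commands": "0 0 0 0.0055 0.04 0.0 0;0 0 0 0.0055 0.084 0.017 0;0 0 0 0.0055 0.084 0.017 0;0 0 0 0.0055 0.084 0.034 0;0 0 0 0.0055 0.084 0.05 0;0 0 0 0.0055 0.084 0.06 0;0 0 0 0.0055 0.084 0.067 0;0 0 0 0.0055 0.084 0.067 0;0 0 0 0.0055 0.084 0.067 0"
}}

```text
time_s: 9.22
ee_pos: [0.526, 0.1527, 0.0635]
tool_rot: [150.0, 0.0, 95.6]
contact_force: [0.0, -0.1, -0.5]
gripper_width: 0.011
finger_force: 50.8
```

```bash
printf -- "0 0 0 .0055 .084 .067\n" >> moves.txt; cat > st.py <<'E'
from led import *
def st():
    s,q,Q=tool();C=ch[1];T=tgt(0,0,0)[1];p,_=pose()
    f=C.T@np.array(s['contact_force']);a=((q-ch[0])@C)*1e3;b=((p-ch[0])@C)*1e3
    print('t',s['time_s'],'chan meas x y z',(a-[0,0,13]).round(1),'cmd',(b-[0,0,13]).round(1),'F',f.round(1),'rot err',((T.inv()*Q).as_rotvec(degrees=True)).round(2),'w',round(s['gripper_width'],4))
if __name__=='__main__': st()
E
cat > meas.py <<'E'
from st import *
def E(v,o,sgn,thr=8):
    g=np.gradient(cv2.GaussianBlur(v.astype(np.float32).reshape(-1,1),(1,5),.8).ravel());r=[]
    for i in range(1,len(g)-1):
        if g[i]*sgn>thr and abs(g[i])>=abs(g[i-1]) and abs(g[i])>abs(g[i+1]):
            a,b,c=abs(g[i-1:i+2]);r.append(round(o+i+(c-a)/(2*(2*b-a-c)+1e-9),1))
    return r
def meas(tag,chcols=(430,440,450,465,480),lidcols=(215,240,265,290)):
    im=wsnap(tag);_,p,Rm=pickle.load(open(tag+'.pkl','rb'));Rt=R.from_matrix(Rm);G=im.mean(2);xs=np.linspace(-40,126,400)/1e3
    for c in chcols:
        o=[]
        for y,z in((31,0),(-31,0)):
            L=wpix(c2w(ch,np.c_[xs,0*xs+y/1e3,0*xs+z/1e3]),p,Rt);o.append(float(np.interp(c,L[:,0],L[:,1])))
        lo=lambda k:max(int(o[k])-7,0)
        print(c,'L',E(G[lo(0):lo(0)+14,c-1:c+2].mean(1),lo(0),-1),round(o[0],1),'R',E(G[lo(1):lo(1)+14,c-1:c+2].mean(1),lo(1),1),round(o[1],1))
    xs=np.linspace(-45,75,200)
    for c in lidcols:
        L=wpix(p+Rt.apply(np.c_[0*xs+42,xs,0*xs+4]/1e3),p,Rt);t=float(np.interp(c,L[:,0],L[:,1]))
        print('lid',c,E(G[int(t)-7:int(t)+8,c-2:c+3].mean(1),int(t)-7,1),round(t,1))
E
python3 - <<'E'
from meas import *
st();meas('w5')
E
```

```text
t 9.225 chan meas x y z [-94.7   2.    5.3] cmd [-94.9   1.6   5. ] F [-0.2 -0.1 -0.4] rot err [ 0.05  0.03 -0.07] w 0.011
w5 9.275 [0.52604604 0.15267772 0.06347968] [ 3.50453392e-05 -5.71023738e-06  6.58230589e-05] [1.50039791e+02 8.06978318e-03 9.55797414e+01]
430 L [] 195.9 R [np.float32(275.2)] 276.9
440 L [] 196.0 R [np.float32(274.0)] 275.7
450 L [] 196.0 R [np.float32(272.6)] 274.4
465 L [] 196.1 R [np.float32(270.8)] 272.3
480 L [] 196.3 R [np.float32(268.5)] 270.1
lid 215 [np.float32(180.8)] 179.3
lid 240 [np.float32(180.9)] 179.2
lid 265 [np.float32(180.9)] 179.1
lid 290 [np.float32(180.9)] 179.2
```

>>> {"op": "move_arm", "data": {
  "commands": "0 0 0 0 0 0.005 0;0 0 0 0 0 0.009 0;0 0 0 0 0 0.012 0;0 0 0 0 0 0.012 0"
}}

```text
time_s: 9.78
ee_pos: [0.5278, 0.1528, 0.0602]
tool_rot: [150.1, 0.0, 95.6]
contact_force: [-0.2, 0.0, -1.7]
gripper_width: 0.0111
finger_force: 50.8
```

```bash
printf -- "0 0 0 0 0 .012\n" >> moves.txt; python3 st.py
```

```text
t 9.775 chan meas x y z [-94.9   1.9   1.6] cmd [-94.9   1.6   1.4] F [-1.   0.1 -1.4] rot err [ 0.07  0.03 -0.07] w 0.0111
```

>>> {"op": "move_arm", "data": {
  "commands": "0 0 0 0 0.01 0 0;0 0 0 0 0.02 0 0;0 0 0 0 0.03 0 0;0 0 0 0 0.04 0 0;0 0 0 0 0.05 0 0;0 0 0 0 0.06 0 0;0 0 0 0 0.06 0 0"
}}

```text
time_s: 10.65
ee_pos: [0.5438, 0.1544, 0.0696]
tool_rot: [150.0, 0.0, 95.6]
contact_force: [0.3, 0.3, -1.0]
gripper_width: 0.0109
finger_force: 50.8
```

```bash
printf -- "0 0 0 0 .06 0\n" >> moves.txt; python3 st.py
```

```text
t 10.65 chan meas x y z [-76.2   2.    1.7] cmd [-76.9   1.6   1.4] F [-0.2  0.2 -1. ] rot err [ 0.01  0.03 -0.06] w 0.0109
```

>>> {"op": "move_arm", "data": {
  "commands": "0 0 0 0 0.008 0 0;0 0 0 0 0.016 0 0;0 0 0 0 0.024 0 0;0 0 0 0 0.032 0 0;0 0 0 0 0.04 0 0;0 0 0 0 0.04 0 0"
}}

```text
time_s: 11.4
ee_pos: [0.5541, 0.1554, 0.0755]
tool_rot: [150.0, 0.0, 95.6]
contact_force: [-0.1, 0.7, -2.1]
gripper_width: 0.0107
finger_force: 50.8
```

```bash
printf -- "0 0 0 0 .04 0\n" >> moves.txt; python3 - <<'E'
from meas import *
st();meas('w6',(390,410,430,450,470,490))
E
```

```text
t 11.4 chan meas x y z [-64.3   2.    1.7] cmd [-64.9   1.6   1.4] F [-1.1  0.7 -1.9] rot err [ 0.02  0.03 -0.07] w 0.0107
w6 11.45 [0.55408897 0.15543867 0.07554643] [-2.65726213e-04 -6.75457831e-05 -1.92626297e-04] [1.50045701e+02 9.23011379e-03 9.55778672e+01]
390 L [] 197.6 R [np.float32(282.3)] 284.1
410 L [] 197.6 R [np.float32(280.3)] 282.1
430 L [np.float32(196.9)] 197.7 R [np.float32(278.0)] 279.8
450 L [] 197.8 R [np.float32(275.6)] 277.2
470 L [] 197.8 R [np.float32(272.6)] 274.3
490 L [np.float32(197.1)] 197.9 R [np.float32(269.1)] 271.0
lid 215 [np.float32(180.9)] 179.3
lid 240 [np.float32(180.8)] 179.2
lid 265 [np.float32(180.9)] 179.1
lid 290 [np.float32(180.9)] 179.2
```

>>> {"op": "move_arm", "data": {
  "commands": "0 0 0 0 0.012 0 0;0 0 0 0 0.024 0 0;0 0 0 0 0.036 0 0;0 0 0 0 0.048 0 0;0 0 0 0 0.06 0 0;0 0 0 0 0.06 0 0"
}}

```text
time_s: 12.2
ee_pos: [0.5698, 0.1569, 0.0847]
tool_rot: [150.0, 0.0, 95.6]
contact_force: [-0.7, 0.6, -0.6]
gripper_width: 0.0108
finger_force: 50.8
```

```bash
printf -- "0 0 0 0 .06 0\n" >> moves.txt; python3 st.py
```

```text
t 12.2 chan meas x y z [-46.    2.    1.7] cmd [-46.9   1.6   1.3] F [-0.8  0.6 -0.2] rot err [ 0.01  0.03 -0.06] w 0.0108
```

>>> {"op": "move_arm", "data": {
  "commands": "0 0 0 0 0.014 0 0;0 0 0 0 0.028 0 0;0 0 0 0 0.042 0 0;0 0 0 0 0.056 0 0;0 0 0 0 0.07 0 0;0 0 0 0 0.084 0 0;0 0 0 0 0.1 0 0;0 0 0 0 0.1 0 0"
}}

```text
time_s: 13.2
ee_pos: [0.5959, 0.1595, 0.0998]
tool_rot: [150.0, 0.0, 95.6]
contact_force: [0.9, 0.2, -0.5]
gripper_width: 0.011
finger_force: 50.8
```

```bash
printf -- "0 0 0 0 .1 0\n" >> moves.txt; python3 - <<'E'
from meas import *
st();meas('w7',(420,440,470,490))
E
```

```text
t 13.2 chan meas x y z [-15.8   2.1   1.7] cmd [-16.9   1.7   1.3] F [ 0.5  0.1 -0.9] rot err [-0.01  0.03 -0.07] w 0.011
w7 13.25 [0.59585536 0.15949777 0.09979659] [-4.95538847e-04 -7.02909960e-05 -3.73122522e-04] [1.50036509e+02 7.62680433e-03 9.55771315e+01]
420 L [] 197.7 R [np.float32(279.2)] 280.9
440 L [np.float32(196.6)] 197.7 R [np.float32(276.8)] 278.5
470 L [np.float32(195.2)] 197.8 R [] 277.5
490 L [] 197.8 R [] 277.5
lid 215 [np.float32(181.0)] 179.3
lid 240 [np.float32(180.9)] 179.2
lid 265 [] 179.1
lid 290 [] 179.2
```

>>> {"op": "move_arm", "data": {
  "commands": "0 0 0 0 0.02 0 0;0 0 0 0 0.04 0 0;0 0 0 0 0.06 0 0;0 0 0 0 0.08 0 0;0 0 0 0 0.1 0 0;0 0 0 0 0.12 0 0;0 0 0 0 0.14 0 0;0 0 0 0 0.155 0 0;0 0 0 0 0.155 0 0"
}}

```text
time_s: 14.38
ee_pos: [0.6358, 0.1634, 0.1229]
tool_rot: [150.0, 0.0, 95.6]
contact_force: [0.1, 0.1, -1.6]
gripper_width: 0.0111
finger_force: 50.8
```

```bash
printf -- "0 0 0 0 .155 0\n" >> moves.txt; python3 st.py
```

```text
t 14.375 chan meas x y z [30.5  2.1  1.6] cmd [29.6  1.7  1.3] F [-0.7  0.1 -1.4] rot err [ 0.01  0.03 -0.06] w 0.0111
```

>>> {"op": "move_arm", "data": {
  "commands": "0 0 0 0 0.006 0 0;0 0 0 0 0.012 0 0;0 0 0 0 0.018 0 0;0 0 0 0 0.024 0 0;0 0 0 0 0.03 0 0;0 0 0 0 0.036 0 0;0 0 0 0 0.042 0 0;0 0 0 0 0.042 0 0"
}}

```text
time_s: 15.38
ee_pos: [0.6463, 0.1644, 0.1289]
tool_rot: [150.0, 0.0, 95.6]
contact_force: [-0.2, 0.5, -1.4]
gripper_width: 0.0109
finger_force: 50.8
```

```bash
printf -- "0 0 0 0 .042 0\n" >> moves.txt; python3 st.py
```

```text
t 15.375 chan meas x y z [42.7  2.1  1.6] cmd [42.2  1.8  1.3] F [-0.8  0.5 -1.2] rot err [ 0.03  0.03 -0.07] w 0.0109
```

>>> {"op": "move_arm", "data": {
  "commands": "0 0 0 0 0.005 0 0;0 0 0 0 0.01 0 0;0 0 0 0 0.013 0 0;0 0 0 0 0.013 0 0"
}}

```text
time_s: 15.88
ee_pos: [0.6477, 0.1645, 0.1293]
tool_rot: [150.3, 0.0, 95.6]
contact_force: [-5.2, 0.6, 0.3]
gripper_width: 0.0109
finger_force: 51.3
```

```bash
printf -- "0 0 0 0 .013 0\n" >> moves.txt; python3 st.py
```

```text
t 15.875 chan meas x y z [44.   2.1  1.2] cmd [46.1  1.8  1.3] F [-4.3  1.1  2.8] rot err [ 0.26  0.02 -0.08] w 0.0109
```

>>> {"op": "move_arm", "data": {
  "commands": "0 0 0 0 0.004 0 0;0 0 0 0 0.008 0 0;0 0 0 0 0.008 0 0"
}}

```text
time_s: 16.25
ee_pos: [0.648, 0.1646, 0.129]
tool_rot: [150.5, 0.0, 95.6]
contact_force: [-5.5, -1.0, -0.9]
gripper_width: 0.011
finger_force: 51.3
```

```bash
printf -- "0 0 0 0 .008 0\n" >> moves.txt; python3 st.py
```

```text
t 16.25 chan meas x y z [44.2  2.1  0.7] cmd [48.5  1.8  1.3] F [-5.3 -0.4  2. ] rot err [ 0.47  0.03 -0.09] w 0.011
```

>>> {"op": "move_arm", "data": {
  "commands": "0 0 0 0 0.006 0 0;0 0 0 0 0.012 0 0;0 0 0 0 0.012 0 0"
}}

```text
time_s: 16.62
ee_pos: [0.6482, 0.1646, 0.1288]
tool_rot: [150.8, 0.0, 95.6]
contact_force: [-14.3, -0.9, 1.8]
gripper_width: 0.011
finger_force: 52.2
```

```bash
printf -- "0 0 0 0 .012 0\n" >> moves.txt; python3 st.py
```

```text
t 16.625 chan meas x y z [44.2  2.1  0.5] cmd [52.1  1.8  1.3] F [-11.5   0.5   8.7] rot err [ 0.81  0.02 -0.12] w 0.011
```

>>> {"op": "move_arm", "data": {
  "commands": "0 0 0 0 0.004 0 0;0 0 0 0 0.008 0 0;0 0 0 0 0.008 0 0;0 0 0 0 0.008 0 0"
}}

```text
time_s: 17.12
ee_pos: [0.6483, 0.1646, 0.1289]
tool_rot: [151.0, 0.0, 95.6]
contact_force: [-19.7, -2.8, 4.5]
gripper_width: 0.011
finger_force: 52.9
```

```bash
printf -- "0 0 0 0 .008 0\n" >> moves.txt; python3 st.py
```

```text
t 17.125 chan meas x y z [44.4  2.1  0.5] cmd [54.5  1.8  1.3] F [-14.9  -0.9  13.8] rot err [ 1.01  0.02 -0.13] w 0.011
```

>>> {"op": "move_arm", "data": {
  "commands": "0 0 0 0 0 -0.006 0;0 0 0 0 0 -0.012 0;0 0 0 0 0 -0.012 0"
}}

```text
time_s: 17.5
ee_pos: [0.649, 0.1647, 0.1311]
tool_rot: [150.8, 0.0, 95.6]
contact_force: [-2.1, 1.8, -23.0]
gripper_width: 0.011
finger_force: 49.6
```

```bash
printf -- "0 0 0 0 0 -.012\n" >> moves.txt; python3 - <<'E'
from st import *
st()
im=wsnap('w8');_,p,Rm=pickle.load(open('w8.pkl','rb'));Rt=R.from_matrix(Rm)
pr=wpix(c2w(ch,np.array([[126,y,z] for y in(-20,0,20) for z in(0,9)])/1e3),p,Rt);print(pr.round(1).tolist())
print(wpix(p+Rt.apply(np.array([[y,75,4] for y in(-20,0,20)])/1e3),p,Rt).round(1).tolist())
cv2.imwrite('pics/w8.png',cv2.resize(im[90:345,172:512,::-1],(800,600),interpolation=3))
E
```

```text
t 17.5 chan meas x y z [46.   2.1  2.1] cmd [54.5  1.8  4.9] F [-13.2   2.  -19. ] rot err [ 0.85  0.04 -0.11] w 0.011
w8 17.55 [0.64895361 0.16467283 0.13106499] [-2.90489447e-05 -3.70777182e-06 -2.31183108e-05] [1.50860307e+02 1.81180301e-02 9.56184105e+01]
[[378.7, 272.4], [383.4, 279.7], [384.2, 245.2], [389.5, 251.8], [389.3, 215.5], [395.2, 221.1]]
[[377.5, 278.0], [383.3, 249.6], [388.7, 218.2]]
```

View pics/w8.png

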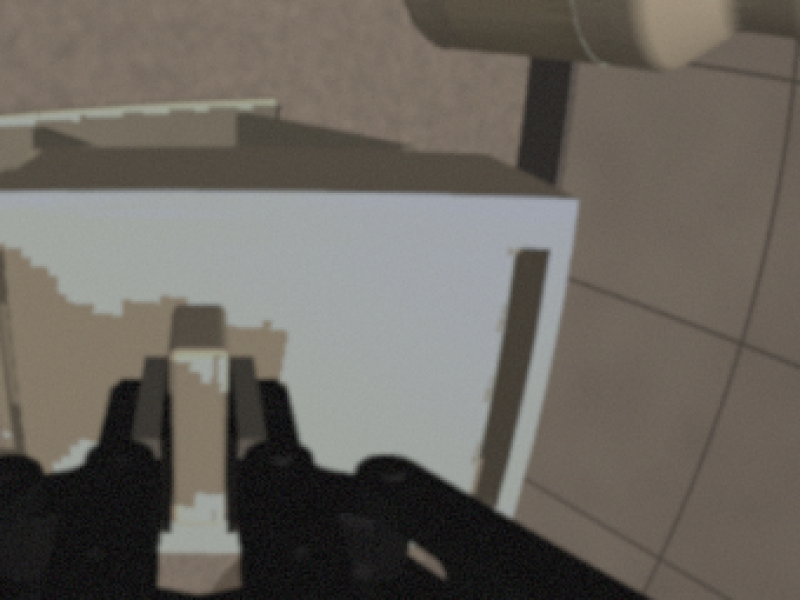

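The lid is in the channel, with a dark gap of about 8 mm at columns 515–548 between the nose and the stop wall. So the resistance is the ridge. I'll relieve the vertical load and push on.

>>> {"op": "move_arm", "data": {
  "commands": "0 0 0 0 0 0.006 0;0 0 0 0 0.006 0.006 0;0 0 0 0 0.012 0.006 0;0 0 0 0 0.012 0.006 0"
}}

```text
time_s: 18.05
ee_pos: [0.6545, 0.165, 0.1344]
tool_rot: [150.6, 0.0, 95.6]
contact_force: [-9.1, 1.4, -17.8]
gripper_width: 0.0109
finger_force: 52.0
```

```bash
printf -- "0 0 0 0 .012 .006\n" >> moves.txt; python3 st.py
```

```text
t 18.05 chan meas x y z [52.5  2.   2.2] cmd [58.1  1.8  3.1] F [-16.7   2.3 -10.9] rot err [ 0.61  0.01 -0.09] w 0.0109
```

>>> {"op": "move_arm", "data": {
  "commands": "0 0 0 0 0.005 0.004 0;0 0 0 0 0.01 0.004 0;0 0 0 0 0.01 0.004 0"
}}

```text
time_s: 18.42
ee_pos: [0.6546, 0.165, 0.1344]
tool_rot: [150.9, 0.1, 95.6]
contact_force: [-25.3, -2.6, -4.7]
gripper_width: 0.0112
finger_force: 54.8
```

```bash
printf -- "0 0 0 0 .01 .004\n" >> moves.txt; python3 - <<'E'
from st import *
st()
im=wsnap('w9')
G=im.mean(2)
for t in('w8','w9'):
    i,p,Rm=pickle.load(open(t+'.pkl','rb'));G=i.mean(2)
    for r in(205,215,225,240): print(t,r,G[r-1:r+2,370:420].mean(0).astype(int)[::1].tolist())
E
```

```text
t 18.425 chan meas x y z [52.6  1.9  2.2] cmd [61.1  1.8  1.8] F [-24.4  -0.2   8.6] rot err [ 0.9  -0.02 -0.12] w 0.0112
w9 18.475 [0.65455821 0.16501274 0.13439372] [-1.70715972e-05  5.18559222e-06 -5.97568462e-05] [1.50898934e+02 7.45418090e-02 9.56017259e+01]
w8 205 [165, 164, 166, 165, 165, 165, 165, 165, 164, 166, 164, 166, 165, 165, 164, 164, 164, 166, 160, 139, 97, 67, 60, 62, 61, 61, 63, 61, 61, 62, 61, 61, 65, 89, 128, 156, 163, 164, 164, 163, 165, 164, 157, 136, 113, 102, 101, 103, 100, 102]
w8 215 [165, 165, 164, 164, 165, 164, 165, 164, 165, 165, 165, 164, 164, 164, 166, 165, 164, 152, 118, 80, 62, 62, 61, 62, 62, 60, 61, 61, 63, 60, 61, 77, 112, 146, 161, 163, 163, 163, 163, 164, 162, 147, 120, 103, 100, 99, 99, 99, 98, 99]
w8 225 [164, 165, 164, 164, 163, 164, 164, 165, 164, 164, 164, 165, 164, 160, 148, 140, 126, 94, 65, 62, 60, 62, 62, 62, 62, 62, 61, 62, 61, 70, 100, 138, 158, 164, 163, 162, 161, 163, 161, 148, 122, 105, 101, 100, 100, 99, 98, 98, 99, 99]
w8 240 [163, 163, 163, 163, 164, 163, 164, 163, 163, 163, 164, 163, 161, 146, 112, 76, 62, 61, 61, 61, 61, 62, 6
[... 418 characters left out ...]
4, 163, 165, 163, 164, 163, 165, 160, 149, 139, 134, 125, 106, 78, 63, 79, 118, 151, 163, 163, 163, 162, 163, 163, 161, 150, 126, 107, 101, 102, 101, 100, 102, 100, 99, 101, 100, 98, 99, 99, 98, 98, 98, 98]
w9 225 [163, 164, 164, 163, 164, 163, 164, 163, 164, 162, 163, 164, 163, 162, 155, 139, 115, 89, 67, 72, 105, 142, 159, 163, 162, 162, 162, 163, 162, 153, 130, 108, 100, 100, 100, 102, 101, 100, 100, 99, 101, 99, 100, 100, 99, 97, 99, 100, 99, 99]
w9 240 [163, 163, 163, 163, 162, 163, 162, 162, 162, 162, 153, 135, 121, 115, 97, 75, 66, 92, 130, 154, 163, 161, 161, 161, 161, 161, 154, 135, 109, 101, 99, 101, 101, 100, 101, 101, 100, 101, 102, 100, 101, 99, 98, 99, 100, 100, 99, 98, 99, 98]
```

Pushing with 24 N no longer moves the lid. It went from 44 to 52.6 and then stopped hard, and the gap in the image shrank from 13 px to 3 px, so it is against the stop. I'll relax the push, then open and retreat.

>>> {"op": "move_arm", "data": {
  "commands": "0 0 0 0 -0.014 0 0;0 0 0 0 -0.027 0 0;0 0 0 0 -0.029 0 0;0 0 0 0 -0.029 0 0"
}}

```text
time_s: 18.98
ee_pos: [0.6546, 0.1651, 0.1345]
tool_rot: [150.1, 0.0, 95.6]
contact_force: [-4.9, 0.3, -14.0]
gripper_width: 0.011
finger_force: 52.0
```

```bash
printf -- "0 0 0 0 -.029 0\n" >> moves.txt; python3 st.py
```

```text
t 18.975 chan meas x y z [52.6  2.   2.2] cmd [52.4  1.8  1.9] F [-11.2   0.8  -9.6] rot err [ 0.07  0.01 -0.07] w 0.011
```

>>> {"op": "move_arm", "data": {
  "commands": "0 0 0 0 -0.004 0.003 0;0 0 0 0 -0.004 0.003 0;0 0 0 0 -0.004 0.003 0;0 0 0 0 -0.004 0.003 0"
}}

```text
time_s: 19.48
ee_pos: [0.6546, 0.165, 0.1344]
tool_rot: [150.0, 0.0, 95.6]
contact_force: [-8.6, -1.6, -9.8]
gripper_width: 0.0109
finger_force: 53.0
```

```bash
printf -- "0 0 0 0 -.004 .003\n" >> moves.txt; python3 st.py
```

```text
t 19.475 chan meas x y z [52.6  2.   2.1] cmd [51.2  1.8  1. ] F [-12.4  -0.8  -4.2] rot err [-0.03 -0.   -0.06] w 0.0109
```

>>> {"op": "move_arm", "data": {
  "commands": "0 0 0 0 -0.006 0 0;0 0 0 0 -0.008 0 0;0 0 0 0 -0.008 0 0"
}}

```text
time_s: 19.85
ee_pos: [0.6546, 0.1651, 0.1344]
tool_rot: [149.7, 0.0, 95.5]
contact_force: [-0.0, -1.4, -8.3]
gripper_width: 0.0108
finger_force: 52.5
```

```bash
printf -- "0 0 0 0 -.008 0\n" >> moves.txt; python3 st.py
```

```text
t 19.85 chan meas x y z [52.6  2.   2.2] cmd [48.8  1.8  1. ] F [-4.3 -1.4 -7.1] rot err [-0.28  0.01 -0.05] w 0.0108
```

>>> {"op": "move_arm", "data": {
  "commands": "0 0 0 0 -0.002 0.003 0;0 0 0 0 -0.003 0.006 0;0 0 0 0 -0.003 0.006 0"
}}

```text
time_s: 20.23
ee_pos: [0.6551, 0.1657, 0.133]
tool_rot: [149.6, -0.0, 95.6]
contact_force: [0.0, 0.2, -1.6]
gripper_width: 0.0108
finger_force: 53.4
```

```bash
printf -- "0 0 0 0 -.003 .006\n" >> moves.txt; python3 st.py
```

```text
t 20.225 chan meas x y z [52.4  2.6  0.6] cmd [47.9  1.8 -0.8] F [-0.8  0.2 -1.4] rot err [-0.36  0.08 -0.06] w 0.0108
```

>>> {"op": "move_arm", "data": {
  "commands": "0 0 0 0 0.007 0 0;0 0 0 0 0.007 0 0.15;0 0 0 0 0.007 0 0.4;0 0 0 0 0.007 0 0.4;0 0 0 0 0.007 0 0.4;0 0 0 0 0.007 0 0.4"
}}

```text
time_s: 20.98
ee_pos: [0.6538, 0.1652, 0.1308]
tool_rot: [150.0, 0.0, 95.6]
contact_force: [-0.4, 0.9, -0.4]
gripper_width: 0.0341
finger_force: 0.0
```

```bash
printf -- "0 0 0 0 .007 0\n" >> moves.txt; python3 st.py
```

```text
t 20.975 chan meas x y z [50.2  2.1 -0.6] cmd [50.   1.8 -0.8] F [-0.5  0.9 -0.2] rot err [ 0.05  0.03 -0.07] w 0.0341
```

>>> {"op": "move_arm", "data": {
  "commands": "0 0 0 0 0 -0.05 0.4;0 0 0 0 0 -0.15 0.4;0 0 0 0 0 -0.3 0.4;0 0 0 0 0 -0.45 0.4;0 0 0 0 0 -0.45 0.4;0 0 0 0 0 -0.45 0.4"
}}

```text
time_s: 21.72
ee_pos: [0.5864, 0.1586, 0.2482]
tool_rot: [150.0, 0.0, 95.6]
contact_force: [-0.1, -0.0, -0.1]
gripper_width: 0.0342
finger_force: 0.0
```

```bash
printf -- "0 0 0 0 0 -.45\n" >> moves.txt; python3 - <<'E'
from st import *
st()
im=wsnap('w10');i,p,Rm=pickle.load(open('w10.pkl','rb'));Rt=R.from_matrix(Rm);G=i.mean(2)
print('pred stop/lid nose, home gx=51',wpix(c2w(ch,np.array([[126,20,9],[126,-20,9],[81,20,9],[-40,31,0]])/1e3),p,Rt).round(1).tolist())
fin=wpix(c2w(ch,np.array([[51+dx,y,35] for dx in(-6,6) for y in(-22,22)])/1e3),p,Rt);print('fin',fin.round(1).tolist())
for d in spotter.regions_of('wrist','lid_grip'):
    print(d['p'],d['extent'])
    c=cv2.minAreaRect(np.argwhere(d['region'])[:,::-1].astype(np.float32));print(c)
u=wpix(c2w(ch,np.array([[124,0,9]])/1e3),p,Rt)[0];r=int(u[1])
for rr in(r-15,r,r+15): print(rr,int(u[0])-25,G[rr-1:rr+2,int(u[0])-25:int(u[0])+25].mean(0).astype(int).tolist())
cv2.imwrite('pics/w10.png',im[:,:,::-1])
E
```

```text
t 21.725 chan meas x y z [ 50.2   2.1 134.9] cmd [ 50.1   1.7 134.2] F [-0.1 -0.  -0. ] rot err [ 0.02  0.03 -0.07] w 0.0342
w10 21.775 [0.58642998 0.15861661 0.24818951] [-0.00036034 -0.00012084 -0.00126503] [1.50132249e+02 1.50276213e-02 9.55790352e+01]
pred stop/lid nose, home gx=51 [[333.1, 169.9], [330.2, 208.1], [288.1, 169.3], [167.5, 157.5]]
fin [[250.6, 219.7], [250.4, 173.2], [263.6, 219.8], [264.0, 173.2]]
0.66 [21.2, 266.5, 83.0, 60.6]
((63.00382995605469, 297.60662841796875), (85.48561096191406, 54.378700256347656), 3.6522226333618164)
0.63 [0.9, 360.8, 47.9, 22.4]
((22.5, 373.0), (20.0, 45.0), 90.0)
0.59 [213.3, 152.2, 120.9, 73.1]
((273.0, 187.99996948242188), (121.99998474121094, 69.99998474121094), 0.0)
174 304 [170, 171, 171, 171, 171, 171, 171, 171, 172, 172, 171, 171, 171, 171, 172, 171, 172, 171, 172, 173, 172, 171, 172, 172, 172, 170, 162, 143, 126, 108, 89, 110, 146, 167, 172, 172, 170, 156, 129, 113, 111, 111, 110, 111, 112, 112, 113, 113, 111, 107]
189 304 [170, 170, 172, 170, 170, 171, 173, 171, 171, 169, 171, 171, 171, 171, 170, 171, 171, 171, 171, 170, 171, 171, 172, 172, 172, 168, 153, 131, 103, 86, 111, 150, 169, 172, 172, 165, 149, 127, 114, 113, 113, 113, 111, 110, 111, 114, 112, 108, 105, 105]
204 304 [169, 170, 169, 170, 171, 171, 170, 170, 170, 170, 170, 170, 169, 170, 170, 171, 169, 170, 170, 169, 170, 172, 171, 168, 158, 144, 125, 96, 85, 118, 157, 170, 171, 169, 163, 144, 124, 113, 113, 115, 115, 117, 116, 114, 109, 104, 101, 103, 103, 102]
```

```bash
python3 - <<'E'
from st import *
a=pickle.load(open('w10.pkl','rb'))[0].astype(int)
for k in range(8): im=wsnap('w11') if k==7 else viewer.read_camera('wrist')
st();G=im.mean(2);print(G[188:191,320:345].mean(0).astype(int).tolist())
print('diff near lid',np.abs(im.astype(int)-a)[140:240,200:350].mean())
print(order.close_job())
E
```

```text
w11 22.225 [0.58666979 0.15856034 0.2470307 ] [6.35204805e-05 2.36136250e-05 2.34824063e-04] [1.50098036e+02 1.22957417e-02 9.55762064e+01]
t 22.225 chan meas x y z [ 50.   2. 134.] cmd [ 50.1   1.7 134.2] F [0.  0.9 0. ] rot err [ 0.1   0.03 -0.07] w 0.0345
[171, 171, 171, 171, 170, 171, 171, 171, 171, 171, 166, 153, 129, 102, 88, 116, 151, 169, 171, 171, 166, 148, 126, 115, 113]
diff near lid 3.264288888888889
the job is handed in; nothing more can be done
None
```

I slid the larger lid up the channel and over the ridge to the end stop, let go with the arm clear, and handed the job in; by the last images it sits about 1 mm from the stop and holds there, but I haven't seen the judging result.

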